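Sweep the offcuts off the cutting mat into the scrap tray

TASK

Clear the cutting mat: with the fingertips, sweep the three offcuts (the plywood piece, the blue block and the wooden disc) along the mat through the tray's open side until each lies wholly inside the red-walled scrap tray. Keep them sliding on the surface, do not pick any of them up. Leave the little model house standing where it is on the mat, and do not disturb the tape roll or the glue bottle.

Things in the scene. Friction and masses are not known exactly. Their poses are not given: they have to be found in the camera images.
- mat: green self-healing cutting mat with yellow grid, 280 (its x) by 320 (its y) by 3 mm thick, fixed flat on the table. Origin: centre of its underside; its +y end adjoins the scrap tray.
- tray: low scrap tray fixed against the mat's +y end, its axes parallel to the mat's; 256 (its x) by 110 (its y) mm, aluminium floor 2 mm thick (1 mm lower than the mat's top, no lip), red walls 3 mm thick and 30 mm high on three sides (its -x, +x and +y sides). The side towards its -y is open and meets the mat's edge at y = -55 mm. Origin: centre of its underside.
- offcut_ply: loose plywood offcut, 36 (x) by about 26 (y) by 15 mm high, with a 12 by 10 mm notch out of one corner, 20 to 45 g, lying on the mat at any yaw. Origin: about the centre of its underside.
- offcut_blue: loose blue plastic block offcut, 30 (x) by 26 (y) by 16 mm high, 20 to 45 g, lying on the mat at any yaw. Origin: centre of its underside.
- offcut_disc: loose disc cut off a dark wooden dowel, diameter 30 mm, 14 mm high, lying flat on the mat, 15 to 35 g. Origin: centre of its underside.
- house: finished model house, white walls and orange gable roof, about 34 (x) by 34 (y) mm and 40 mm high, loose, standing on the mat among the offcuts (these four stand in lanes about 65 mm apart across the mat's x, in any order). It must stay where it is. Origin: centre of its underside, z up.
- tape: loose cardboard-coloured tape roll standing flat on the table beyond the mat's -y end, outer diameter 84 mm, 48 mm high. Origin: centre of its underside. To be left alone.
- glue: loose white glue bottle with an orange cap, diameter 50 mm, 130 mm high, upright on the table on the robot's right. Origin: centre of its underside. To be left alone.

How it is judged:
At the end, for the whole second after the job is handed in: All three offcuts lie on the scrap tray's floor between its walls, at rest, each centre at least 15 mm past the tray's open edge; the model house stands upright within 15 mm of where it was (y of offcut_ply in the frame of tray between -0.04 and 0.055 m and x of offcut_ply in the frame of tray between -0.125 and 0.125 m and z of each of offcut_ply, offcut_blue, offcut_disc in the frame of tray below 0.023 m and linear speed of each of offcut_ply, offcut_blue, offcut_disc below 0.02 m/s and y of offcut_blue in the frame of tray between -0.04 and 0.055 m and x of offcut_blue in the frame of tray between -0.125 and 0.125 m and y of offcut_disc in the frame of tray between -0.04 and 0.055 m and x of offcut_disc in the frame of tray between -0.125 and 0.125 m and distance of house from where it was at the start of the episode below 0.015 m and angle between house's own z axis and vertical below 0.2 rad); the robot touches nothing.
It fails at once if an offcut is lifted (its underside more than 25 mm above the table) (height (world z) of any of offcut_ply, offcut_blue, offcut_disc above 0.025 m).
It fails at once if the model house is moved by more than 15 mm or tipped (distance of house from where it was at the start of the episode above 0.015 m or angle between house's own z axis and vertical above 0.3 rad).
It fails at once if the tape roll or the glue bottle is moved by more than 20 mm or tipped ((distance of tape from where it was at the start of the episode above 0.02 m or angle between tape's own z axis and vertical above 0.3 rad) or (distance of glue from where it was at the start of the episode above 0.02 m or angle between glue's own z axis and vertical above 0.3 rad)).
It also fails if it takes over 72 s, if anything falls off the work surface, if the arm or the gripper's body presses on something with over 40 N, if the wrist force passes 120 N, or if a joint passes its speed limit or range.

ROBOT

A 6-joint arm with a two-finger parallel gripper is mounted at the origin on the work surface. World frame = base frame: x ahead of the robot, y to its left, z up, the work surface at z = 0. Lengths are in m, angles in rad, forces in N, time in s.
With the tool pointing down it reaches from about 0.35 to 0.85 m from the base axis. Payload 8.1 kg.
Tool frame: the origin (TCP) lies at the very end of the fingers, on their centre line; the grasp point (between the pads) lies 19 mm behind it; z points along the fingers, y is the line along which they close (so a half turn about z gives the same grasp; the last joint's range is limited). The gripper opens to 93 mm and grips with 3 to 60 N. Pads are 15 mm wide; open, the fingers measure 128 mm over their backs; the gripper's body (75 mm by 188 mm) begins 65 mm behind the grasp point.
Start: joints at [1.144, 0.13, 1.488, -0, 1.523, -0.085], TCP at [0.201, 0.565, 0.219] pointing down, gripper open.
Joint ranges: [-2.96, 2.96], [-0.89, 2.26], [0.02, 2.5], [-1.34, 4.48], [0, 2.73], [-2.66, 2.66]. Speed limits (rad/s): [2.39, 2.39, 2.79, 3.14, 3.14, 3.14].

INTERFACE

Orientations are given as a rotation vector (axis times angle).
In Python, from plant import robot, imaging gives the robot as it stands.
- The arm moves only by the tool jog_arm, never from a script. Its argument "rows" is a list of rows, each a list of 2 entries, a list of its own where there are three numbers: the shift along the tool's x, y, z each as a share of 0.2 m, from -1 to 1, then the turn, a rotation vector about the tool's x, y, z each as a share of pi/2 rad, from -1 to 1. A call has 1 to 5 rows; each row is the pose to reach, as a shift and turn from the pose commanded when the call began, along the tool's axes at that moment; what a row does not reach only later rows make up. A row lasts 1/10 s, in which the tool goes at most 50 mm and 8.59 degrees, less where a joint would pass 70% of its speed; a pose out of reach is approached as far as the arm can. A call with a number of a shift or a turn outside -1 to 1 is refused whole. A call with a gripper value outside its range is refused whole. "hand" is the closure, from -1 (fully open) to 1 (shut), set as the call begins (left out, the last holds). The fingers move at their own pace and stop on an object; "squeeze" is the grip in N (left out, the last holds). Time passes only in rows, so rows that repeat a pose let the fingers close. It gives the time, the measured TCP pose, the force, the opening and the grip force at its end, in the units of the state.
- robot.read_state(): the state, without advancing time (a new reading comes with each control period).
- imaging.read_camera(name): name is "side" or "top"; returns a dict with "frame" (420x560x3 uint8, red, green, blue), "vertical_fov" (degrees; the focal length in pixels is half the picture's height over the tangent of half this angle, whatever the lens; pixels are square), "cx", "cy" (the principal point, pixels), "R" (3x3) and "t" (3): a world point X has camera coordinates R X + t. Camera axes: x right, y down, z forward; pixel columns grow to the right and rows downward; lengths in m; the calibration is good to about 2 mm. A picture is of the moment at which its call begins. There is no depth.
- robot.close_job(): hands the job in; it is judged then, once.
The state is a dict: "t": time; "q": joint angles; "dq": joint speeds; "joint_torque": joint torques, N m; "tool_pos": TCP position; "orientation": TCP orientation; "force": force on the tool from outside, world axes, zero at the start; "wrist_torque": the same for the moment, N m; "opening": finger opening in m; "gripper_force": force on a finger pad.
Only numpy, scipy, OpenCV 4.12 (cv2) and the standard library are available. Lean on these libraries where they do the work, as an engineer would, in place of code of your own. Each camera call takes 0.05 s, during which the arm holds its last target. There are 200 camera calls.

## Working session

There is one attempt and no reset: what is moved stays moved. The work goes in short steps, Python scripts to look and compute and a tool call to move; the robot and the scene stay as the last step left them, time stands still between calls to the robot, and variables do not carry over. Pictures are saved under pics/ and viewed, at most 10 in all, crops included, and the job is handed in when it is done.

Besides the shell and the picture viewer there is one more tool, called after "Request:" by a JSON object that holds its "method" and its "body". jog_arm: Moves the arm, as the interface text tells. Its arguments: {"type":"object","properties":{"rows":{"type":"array"},"hand":{"type":"number"},"squeeze":{"type":"number"}},"required":["rows"]}

```bash
mkdir -p pics; ls
cat > h.py <<'E'
import numpy as np, cv2, math
from plant import robot, imaging
def cam(n,save=None):
    c=imaging.read_camera(n)
    if save: cv2.imwrite('pics/'+save,cv2.cvtColor(c['frame'],cv2.COLOR_RGB2BGR))
    return c
def ray(c,u,v,z):
    f=c['frame'].shape[0]/2/math.tan(math.radians(c['vertical_fov'])/2)
    R=np.array(c['R']);t=np.array(c['t'])
    o=-R.T@t; d=R.T@np.array([(u-c['cx'])/f,(v-c['cy'])/f,1])
    return o+d*(z-o[2])/d[2]
E
python3 - <<'E'
from h import *
import pickle
c=cam('top','top0.png'); s=cam('side','side0.png')
pickle.dump((c,s),open('c0.pkl','wb'))
print(c['vertical_fov'],c['cx'],c['cy'],-np.array(c['R']).T@c['t'],np.round(c['R'],3))
print(robot.read_state())
E
```

```text
pics
44.02219014694333 277.53360494906565 211.31422301071254 [ 0.3535279  -0.07343023  1.11624504] [[ 0.008 -1.     0.028]
 [-0.982 -0.013 -0.188]
 [ 0.188 -0.026 -0.982]]
{'t': 0.1, 'q': array([ 1.14357636e+00,  1.31078014e-01,  1.48915978e+00, -1.01826397e-05,
        1.52299240e+00, -8.54030226e-02]), 'dq': array([ 3.82993377e-04, -2.34805104e-03, -2.61858877e-03, -5.02179529e-04,
       -2.65537744e-05, -8.75909927e-04]), 'joint_torque': array([ 1.36354563e-03, -5.61342931e+01, -4.93095195e+01,  7.69932009e-02,
        2.93748861e-02,  1.13570763e-05]), 'tool_pos': array([0.20089347, 0.56483153, 0.21770272]), 'orientation': array([-5.34244839e-01, -3.09542149e+00,  2.49194920e-03]), 'force': array([ 0.70074644, -0.20752954,  0.08410124]), 'wrist_torque': array([ 0.00517638,  0.02333018, -0.05290068]), 'gripper_force': 0.0, 'opening': 0.0930218001343903}
```

View pics/top0.png

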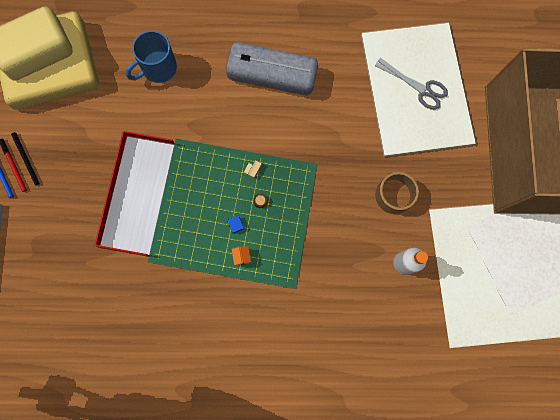

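View pics/side0.png

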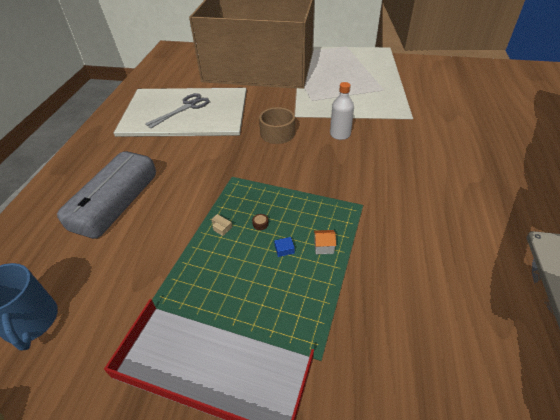

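The top view (up = +x, left = +y) shows the tray at left, with its open edge from about (175,140) to (150,262). The objects are ply (253,169), disc (260,200), blue (236,225) and house (241,256). I'll enlarge it for exact pixel positions.

Run:
```python
from h import *
import pickle
c,s=pickle.load(open('c0.pkl','rb'))
f=cv2.cvtColor(c['frame'],cv2.COLOR_RGB2BGR)
a=cv2.resize(f[145:275,220:285],None,fx=4.6,fy=4.6,interpolation=cv2.INTER_CUBIC)
b=cv2.resize(f[125:295,90:325],None,fx=2,fy=2,interpolation=cv2.INTER_CUBIC)
o=np.zeros((598,800,3),np.uint8); o[:a.shape[0],:a.shape[1]]=a[:598]; o[:340,310:780]=b
cv2.imwrite('pics/crop0.png',o)
for n,p in dict(TR=(316,164),BR=(297,288),BL=(149,262),TL=(175,139)).items(): print(n,ray(c,*p,.003))
```

```text
TR [ 0.67560665 -0.18722766  0.003     ]
BR [ 0.40185507 -0.14510908  0.003     ]
BL [0.45377215 0.17035133 0.003     ]
TL [0.72838932 0.12760883 0.003     ]
```

View pics/crop0.png

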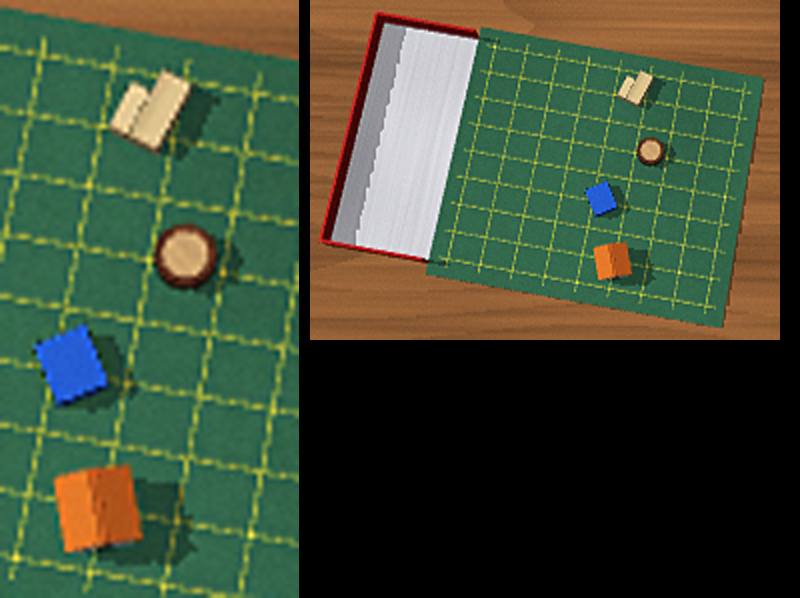

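```bash
cat >> h.py <<'E'
C=np.array([[.6756,-.1872],[.4019,-.1451],[.4538,.1704],[.7284,.1276]])  # mat TR,BR,BL,TL
M0=C.mean(0); YAW=(math.atan2(*((C[0]-C[1])+(C[3]-C[2]))[::-1])+math.atan2(*((C[3]-C[0])+(C[2]-C[1]))[::-1])-math.pi/2)/2
A=np.array([[math.cos(YAW),-math.sin(YAW)],[math.sin(YAW),math.cos(YAW)]])
m=lambda p: A.T@(np.array(p)[:2]-M0)
def tool():
    from scipy.spatial.transform import Rotation as Ro
    st=robot.read_state(); R=Ro.from_rotvec(st['orientation']).as_matrix()
    ya=math.atan2(R[1,1],R[0,1])
    print('t',st['t'],'tcp',st['tool_pos'].round(4),'mat',m(st['tool_pos']).round(4),'yaw err',round(ya-YAW,4),'tilt',R[:,2].round(3),'open',st['opening'],st['force'].round(2),'q',st['q'].round(2))
    return st,R
E
python3 - <<'E'
from h import *
import pickle
c,s=pickle.load(open('c0.pkl','rb'))
print(M0,YAW)
for n,u,v,z in [('ply',150,110,.018),('disc',186,256,.017),('blue',71,364,.019),('house',98,508,.035)]:
    p=ray(c,220+u/4.6,145+v/4.6,z); print(n,p.round(4),m(p).round(4))
for n,u,v,z in [('ply',222,222,.018),('disc',260,219,.017),('blue',285,243,.019),('house',325,237,.04)]: p=ray(s,u,v,z); print(n,p.round(4),m(p).round(4))
st,R=tool()
# shifts for target above ply start
Rt=R
print('rot deg about tool z', math.degrees((math.atan2(R[1,1],R[0,1])-YAW)))
E
```

```text
[ 0.564925 -0.008575] -0.15911529145505676
ply [ 0.6579 -0.0468  0.018 ] [ 0.0979 -0.023 ]
disc [ 0.5875 -0.0649  0.017 ] [ 0.0312 -0.052 ]
blue [ 0.5351 -0.0122  0.019 ] [-0.0289 -0.0084]
house [ 0.4665 -0.0269  0.035 ] [-0.0942 -0.0336]
ply [ 0.6558 -0.0484  0.018 ] [ 0.0961 -0.0249]
disc [ 0.5887 -0.0661  0.017 ] [ 0.0326 -0.053 ]
blue [ 0.5341 -0.015   0.019 ] [-0.0294 -0.0113]
house [ 0.4663 -0.0204  0.04  ] [-0.0955 -0.0273]
t 0.1 tcp [0.2009 0.5648 0.2177] mat [-0.4503  0.5085] yaw err 1.3881 tilt [-0.001 -0.001 -1.   ] open 0.0930218001343903 [ 0.7  -0.21  0.08] q [ 1.14  0.13  1.49 -0.    1.52 -0.09]
rot deg about tool z 79.53200106253506
```

Request:
{"method": "jog_arm", "body": {"rows": [[[-1,-0.74,0.3],[0,0,0.44]],[[-1,-0.74,0.3],[0,0,0.44]],[[-1,-0.74,0.3],[0,0,0.44]],[[-1,-0.74,0.3],[0,0,0.44]],[[-1,-0.74,0.3],[0,0,0.44]]], "hand": 0.74, "squeeze": 20}}

```text
t: 0.6
tool_pos: [0.3371, 0.3618, 0.1592]
orientation: [-1.559, -2.727, 0.001]
force: [0.6, 0.2, 0.4]
opening: 0.0572
gripper_force: 0.0
```

```bash
cat > go.py <<'E'
import sys
from h import *
st,R=tool()
x,y,z=map(float,sys.argv[1:4])
w=np.r_[A@[x,y]+M0,z]-st['tool_pos']
print('share shift',(R.T@w/.2).round(3),'turn',round((math.atan2(R[1,1],R[0,1])-YAW)/(math.pi/2),4))
E
python3 go.py .094 -.08 .08
```

```text
t 0.6 tcp [0.3371 0.3618 0.1592] mat [-0.2836  0.3296] yaw err 0.6915 tilt [-0. -0. -1.] open 0.05724026205735687 [0.57 0.2  0.42] q [ 0.72 -0.12  1.85 -0.    1.41  0.18]
share shift [-2.782  0.149  0.396] turn 0.4402
```

Request:
{"method": "jog_arm", "body": {"rows": [[[-1,0.05,0],[0,0,0.44]],[[-1,0.05,0],[0,0,0.44]],[[-1,0.05,0],[0,0,0.44]],[[-1,0.05,0],[0,0,0.44]],[[-1,0.05,0],[0,0,0.44]]]}}

```text
t: 1.1
tool_pos: [0.4503, 0.1919, 0.1598]
orientation: [2.396, 2.029, -0.001]
force: [-1.3, 0.4, 0.7]
opening: 0.0177
gripper_force: 0.0
```

```bash
python3 go.py .094 -.08 .08
```

```text
t 1.1 tcp [0.4503 0.1919 0.1598] mat [-0.1449  0.1797] yaw err -0.0062 tilt [ 0.001 -0.002 -1.   ] open 0.01771012628139898 [-1.26  0.45  0.66] q [ 0.3  -0.14  1.86 -0.    1.42  0.47]
share shift [-1.291  1.202  0.403] turn -0.0039
```

Request:
{"method": "jog_arm", "body": {"rows": [[[-0.6,0.6,0],[0,0,0]],[[-0.6,0.6,0],[0,0,0]],[[-0.6,0.6,0],[0,0,0]],[[-0.6,0.6,0],[0,0,0]],[[-0.6,0.6,0],[0,0,0]]]}}

```text
t: 1.6
tool_pos: [0.5488, 0.0578, 0.1595]
orientation: [-2.388, -2.04, 0.001]
force: [-0.2, 0.3, 0.1]
opening: 0.0121
gripper_force: 0.0
```

Request:
{"method": "jog_arm", "body": {"rows": [[[-0.6,0.6,0],[0,0,0]],[[-0.6,0.6,0.4],[0,0,0]],[[-0.6,0.6,0.4],[0,0,0]],[[-0.6,0.6,0.4],[0,0,0]],[[-0.6,0.6,0.4],[0,0,0]]]}}

```text
t: 2.1
tool_pos: [0.6457, -0.0782, 0.0733]
orientation: [-2.382, -2.038, 0.01]
force: [-1.8, -0.1, -0.6]
opening: 0.0122
gripper_force: 0.0
```

```bash
python3 go.py .094 -.08 .009
```

```text
t 2.1 tcp [ 0.6457 -0.0782  0.0733] mat [ 0.0907 -0.0559] yaw err 0.0036 tilt [-0.009  0.001 -1.   ] open 0.012152648043846723 [-1.8  -0.1  -0.62] q [-0.2   0.38  1.47 -0.    1.3  -0.04]
share shift [-0.12   0.019  0.321] turn 0.0023
```

Request:
{"method": "jog_arm", "body": {"rows": [[[-0.12,0,0],[0,0,0]],[[-0.12,0,0],[0,0,0]],[[-0.12,0,0.1],[0,0,0]],[[-0.12,0,0.2],[0,0,0]],[[-0.12,0,0.2],[0,0,0]]]}}

```text
t: 2.6
tool_pos: [0.6421, -0.0978, 0.0375]
orientation: [-2.38, -2.043, 0.004]
force: [-0.5, 0.8, -0.5]
opening: 0.012
gripper_force: 0.0
```

```bash
python3 go.py .094 -.08 .009
```

```text
t 2.6 tcp [ 0.6421 -0.0978  0.0375] mat [ 0.0904 -0.0759] yaw err 0.0071 tilt [-0.005  0.002 -1.   ] open 0.011953112862530839 [-0.52  0.82 -0.49] q [-0.23  0.41  1.5   0.    1.24 -0.08]
share shift [-0.021  0.019  0.142] turn 0.0045
```

Request:
{"method": "jog_arm", "body": {"rows": [[[0,0.01,0.12],[0,0,0]],[[0,0.01,0.13],[0,0,0]],[[0.05,0.01,0.13],[0,0,0]],[[0.13,0.01,0.13],[0,0,0]],[[0.22,0.01,0.13],[0,0,0]]]}}

```text
t: 3.1
tool_pos: [0.6544, -0.0559, 0.0157]
orientation: [2.384, 2.044, 0.002]
force: [-1.0, 0.2, -0.3]
opening: 0.012
gripper_force: 0.1
```

Run:
```python
from h import *
tool()
c=cam('top'); f=cv2.cvtColor(c['frame'],cv2.COLOR_RGB2BGR)[125:295,90:325]; s=cv2.cvtColor(cam('side')['frame'],cv2.COLOR_RGB2BGR)[150:420,100:400]
o=np.zeros((540,770,3),np.uint8); o[:340,:470]=cv2.resize(f,None,fx=2,fy=2); o[:270,470:]=s
cv2.imwrite('pics/p1.png',o)
```

```text
t 3.1 tcp [ 0.6544 -0.0559  0.0157] mat [ 0.0959 -0.0325] yaw err 0.0056 tilt [ 0.002 -0.    -1.   ] open 0.012041462167374055 [-0.98  0.15 -0.28] q [-0.16  0.45  1.49  0.    1.2  -0.01]
```

View pics/p1.png

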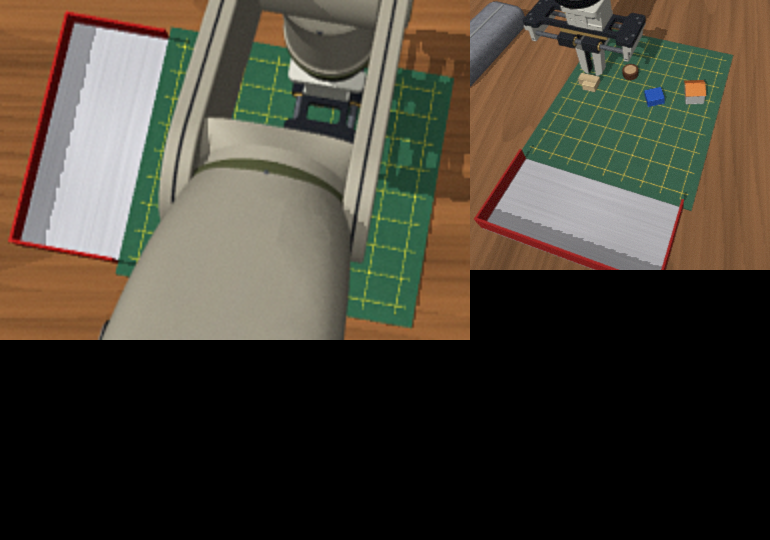

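The side view shows the fingers right behind the ply piece, now at (588,80) in the view. The disc, blue block and house haven't moved. Carrying on with the push.

Request:
{"method": "jog_arm", "body": {"rows": [[[0.1,-0.01,0.02],[0,0,0]],[[0.2,-0.02,0.025],[0,0,0]],[[0.3,-0.03,0.025],[0,0,0]],[[0.4,-0.03,0.025],[0,0,0]],[[0.48,-0.03,0.025],[0,0,0]]]}}

```text
t: 3.7
tool_pos: [0.6623, 0.0399, 0.0095]
orientation: [2.384, 2.046, 0.001]
force: [0.4, -0.2, 0.2]
opening: 0.0125
gripper_force: 0.1
```

Run:
```python
from h import *
tool()
s=cv2.cvtColor(cam('side')['frame'],cv2.COLOR_RGB2BGR)[150:420,80:400]
cv2.imwrite('pics/p2.png',cv2.resize(s,None,fx=2,fy=2))
```

```text
t 3.7 tcp [0.6623 0.0399 0.0095] mat [0.0885 0.0633] yaw err 0.0067 tilt [ 0.001 -0.    -1.   ] open 0.012531859986354532 [ 0.38 -0.16  0.24] q [-0.02  0.47  1.47  0.    1.2   0.14]
```

View pics/p2.png

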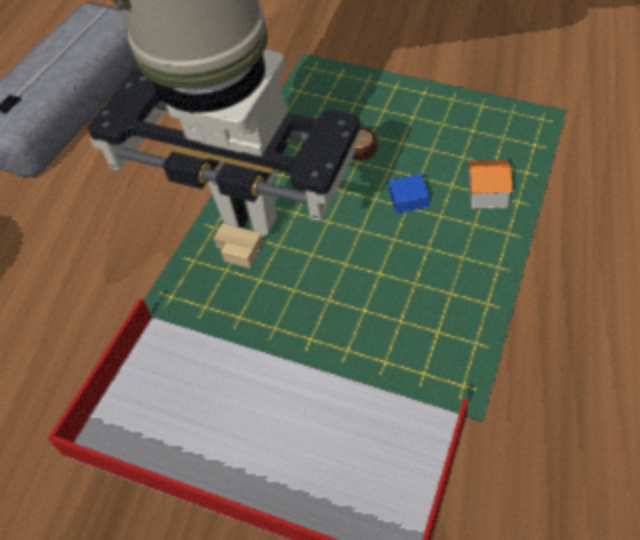

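The push works: the ply is pressed flat against the fingers at (238,243), heading for the tray, and the others are untouched. About 0.12 m to go.

Request:
{"method": "jog_arm", "body": {"rows": [[[0.1,0,0],[0,0,0]],[[0.2,0,0],[0,0,0]],[[0.3,0,0],[0,0,0]],[[0.4,0,0],[0,0,0]],[[0.5,0,0],[0,0,0]]]}}

```text
t: 4.25
tool_pos: [0.6775, 0.1391, 0.009]
orientation: [-2.385, -2.045, 0.0]
force: [-0.4, 0.4, 0.8]
opening: 0.0122
gripper_force: 0.1
```

Request:
{"method": "jog_arm", "body": {"rows": [[[0.06,0,0],[0,0,0]],[[0.1,0,0],[0,0,0]],[[0.1,0,0],[0,0,0]]]}}

```text
t: 4.55
tool_pos: [0.6804, 0.1582, 0.0089]
orientation: [-2.384, -2.046, -0.0]
force: [0.5, -0.4, -0.4]
opening: 0.012
gripper_force: 0.0
```

```bash
python3 go.py .03 -.1 .1;  python3 - <<'E'
from h import *
s=cv2.cvtColor(cam('side')['frame'],cv2.COLOR_RGB2BGR)[150:420,80:400]
cv2.imwrite('pics/p3.png',cv2.resize(s,None,fx=2,fy=2))
E
```

```text
t 4.55 tcp [0.6804 0.1582 0.0089] mat [0.0876 0.1829] yaw err 0.007 tilt [-0.  0. -1.] open 0.011954840224354632 [ 0.47 -0.41 -0.35] q [0.15 0.56 1.35 0.   1.23 0.31]
share shift [-1.413 -0.298 -0.456] turn 0.0045
```

View pics/p3.png

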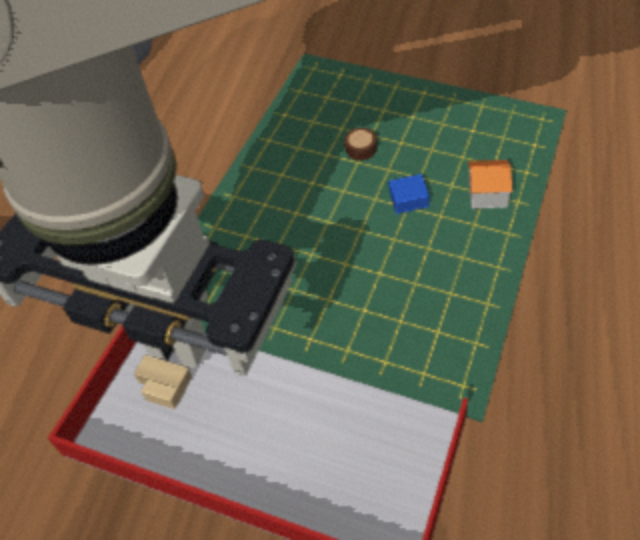

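The ply is inside the tray at (163,380). Next I back off, lift, and go to the start point behind the disc.

Request:
{"method": "jog_arm", "body": {"rows": [[[-0.05,0,0],[0,0,0]],[[-0.1,0,-0.25],[0,0,0]],[[-0.3,-0.1,-0.45],[0,0,0]],[[-0.5,-0.2,-0.45],[0,0,0]],[[-0.7,-0.28,-0.45],[0,0,0]]]}}

```text
t: 5.1
tool_pos: [0.604, 0.0246, 0.1019]
orientation: [2.383, 2.042, 0.005]
force: [1.2, -0.5, -1.3]
opening: 0.0121
gripper_force: 0.0
```

Request:
{"method": "jog_arm", "body": {"rows": [[[-0.25,0,0],[0,0,0]],[[-0.5,0,0],[0,0,0]],[[-0.73,0,0],[0,0,0]],[[-0.73,0,0],[0,0,0]],[[-0.73,0,0],[0,0,0]]]}}

```text
t: 5.6
tool_pos: [0.5805, -0.1192, 0.0991]
orientation: [-2.389, -2.04, -0.0]
force: [-0.4, 0.4, 0.2]
opening: 0.012
gripper_force: 0.0
```

```bash
python3 go.py .032 -.1 .009
```

```text
t 5.6 tcp [ 0.5805 -0.1192  0.0991] mat [ 0.033  -0.1068] yaw err 0.0017 tilt [ 0.  0. -1.] open 0.0120448437171495 [-0.36  0.4   0.21] q [-0.29  0.2   1.64  0.    1.31 -0.13]
share shift [ 0.034 -0.005  0.45 ] turn 0.0011
```

Request:
{"method": "jog_arm", "body": {"rows": [[[0,0,0.2],[0,0,0]],[[0,0,0.35],[0,0,0]],[[0,0,0.45],[0,0,0]],[[0,0,0.45],[0,0,0]],[[0.06,0,0.45],[0,0,0]]]}}

```text
t: 6.1
tool_pos: [0.5831, -0.105, 0.0093]
orientation: [-2.385, -2.044, 0.001]
force: [0.4, 0.5, 0.6]
opening: 0.012
gripper_force: 0.0
```

Request:
{"method": "jog_arm", "body": {"rows": [[[0.08,0,0],[0,0,0]],[[0.17,0,0],[0,0,0]],[[0.27,0,0],[0,0,0]],[[0.37,0,0],[0,0,0]],[[0.47,0,0],[0,0,0]]]}}

```text
t: 6.6
tool_pos: [0.5989, -0.0099, 0.011]
orientation: [2.383, 2.045, 0.003]
force: [0.1, -0.0, 0.6]
opening: 0.0121
gripper_force: 0.0
```

```bash
python3 go.py .032 .185 .009;  python3 - <<'E'
from h import *
s=cv2.cvtColor(cam('side')['frame'],cv2.COLOR_RGB2BGR)[150:420,80:400]
cv2.imwrite('pics/p4.png',cv2.resize(s,None,fx=2,fy=2))
E
```

```text
t 6.6 tcp [ 0.5989 -0.0099  0.011 ] mat [0.0338 0.004 ] yaw err 0.0068 tilt [ 0.003  0.    -1.   ] open 0.012121954961809603 [ 0.08 -0.03  0.6 ] q [-0.1   0.32  1.67  0.    1.15  0.05]
share shift [ 0.905 -0.003  0.011] turn 0.0043
```

View pics/p4.png

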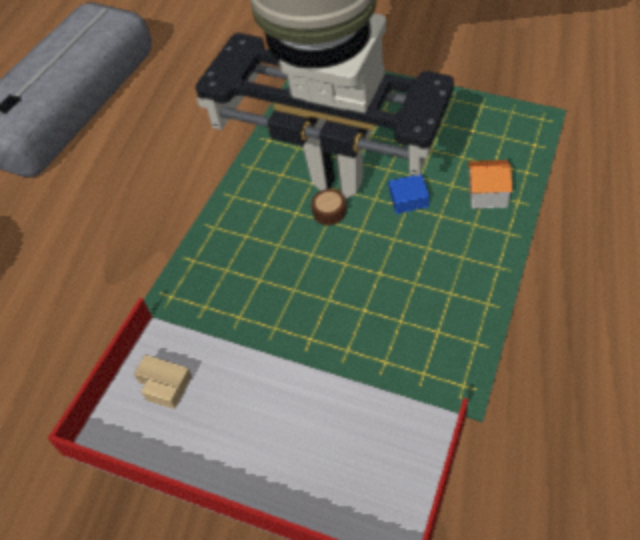

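The disc at (329,207) is cradled between the two fingertips, and the blue block and house are clear. The ply is at rest in the tray.

Request:
{"method": "jog_arm", "body": {"rows": [[[0.1,0.01,0.01],[0,0,0]],[[0.2,0.01,0.01],[0,0,0]],[[0.3,0.01,0.01],[0,0,0]],[[0.4,0.01,0.01],[0,0,0]],[[0.5,0.01,0.01],[0,0,0]]]}}

```text
t: 7.15
tool_pos: [0.6157, 0.0885, 0.0088]
orientation: [2.383, 2.045, 0.003]
force: [-1.5, -0.1, -0.1]
opening: 0.0119
gripper_force: 0.0
```

Request:
{"method": "jog_arm", "body": {"rows": [[[0.1,0,0],[0,0,0]],[[0.2,0,0],[0,0,0]],[[0.28,0,0],[0,0,0]],[[0.34,0,0],[0,0,0]],[[0.37,0,0],[0,0,0]]]}}

```text
t: 7.65
tool_pos: [0.6264, 0.1609, 0.0077]
orientation: [2.383, 2.046, 0.001]
force: [0.1, -0.9, 0.5]
opening: 0.0121
gripper_force: 0.1
```

```bash
python3 go.py -.029 -.065 .1;  python3 - <<'E'
from h import *
s=cv2.cvtColor(cam('side')['frame'],cv2.COLOR_RGB2BGR)[150:420,80:400]
cv2.imwrite('pics/p5.png',cv2.resize(s,None,fx=2,fy=2))
E
```

```text
t 7.65 tcp [0.6264 0.1609 0.0077] mat [0.0339 0.1771] yaw err 0.007 tilt [ 0.001  0.    -1.   ] open 0.01209559851953572 [ 0.09 -0.91  0.45] q [0.17 0.44 1.52 0.   1.18 0.32]
share shift [-1.208 -0.322 -0.462] turn 0.0045
```

View pics/p5.png

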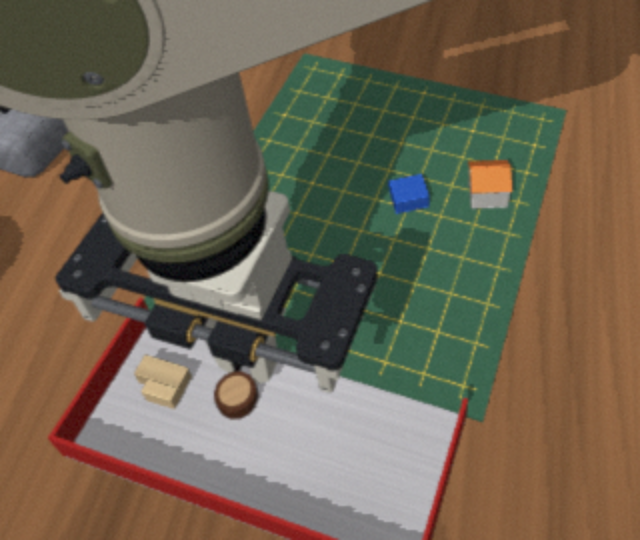

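The disc is in the tray at (236,395). Next is the blue block.

Request:
{"method": "jog_arm", "body": {"rows": [[[-0.05,0,0],[0,0,0]],[[-0.1,0,-0.25],[0,0,0]],[[-0.3,-0.1,-0.46],[0,0,0]],[[-0.5,-0.2,-0.46],[0,0,0]],[[-0.7,-0.31,-0.46],[0,0,0]]]}}

```text
t: 8.2
tool_pos: [0.5441, 0.0278, 0.1017]
orientation: [2.383, 2.042, 0.005]
force: [-0.1, -1.5, -0.0]
opening: 0.0117
gripper_force: 0.0
```

Request:
{"method": "jog_arm", "body": {"rows": [[[-0.25,0,0],[0,0,0]],[[-0.5,0,0],[0,0,0]],[[-0.5,0,0],[0,0,0]],[[-0.5,0,0],[0,0,0]],[[-0.5,0,0],[0,0,0]]]}}

```text
t: 8.7
tool_pos: [0.5279, -0.0685, 0.099]
orientation: [-2.386, -2.044, -0.0]
force: [-0.1, 0.3, 0.1]
opening: 0.0123
gripper_force: 0.0
```

```bash
python3 go.py -.029 -.06 .009
```

```text
t 8.7 tcp [ 0.5279 -0.0685  0.099 ] mat [-0.027 -0.065] yaw err 0.005 tilt [-0.  0. -1.] open 0.012285444433823955 [-0.06  0.31  0.05] q [-0.23  0.04  1.81  0.    1.29 -0.07]
share shift [ 0.025 -0.01   0.45 ] turn 0.0032
```

Request:
{"method": "jog_arm", "body": {"rows": [[[0,-0.01,0.2],[0,0,0]],[[0,-0.01,0.35],[0,0,0]],[[0,-0.01,0.45],[0,0,0]],[[0,-0.01,0.45],[0,0,0]],[[0.06,-0.01,0.45],[0,0,0]]]}}

```text
t: 9.2
tool_pos: [0.528, -0.0558, 0.0092]
orientation: [-2.384, -2.045, 0.001]
force: [1.2, -0.0, 0.1]
opening: 0.0116
gripper_force: 0.0
```

Request:
{"method": "jog_arm", "body": {"rows": [[[0.07,0,0],[0,0,0]],[[0.15,0,0],[0,0,0]],[[0.25,0,0],[0,0,0]],[[0.35,0,0],[0,0,0]],[[0.45,0,0],[0,0,0]]]}}

```text
t: 9.7
tool_pos: [0.5433, 0.0349, 0.011]
orientation: [2.383, 2.045, 0.004]
force: [-0.1, 0.8, -1.1]
opening: 0.0121
gripper_force: 0.1
```

```bash
python3 go.py -.029 .182 .008;  python3 - <<'E'
from h import *
s=cv2.cvtColor(cam('side')['frame'],cv2.COLOR_RGB2BGR)[150:420,80:400]
cv2.imwrite('pics/p6.png',cv2.resize(s,None,fx=2,fy=2))
E
```

```text
t 9.7 tcp [0.5433 0.0349 0.011 ] mat [-0.0283  0.0395] yaw err 0.0067 tilt [ 0.003  0.    -1.   ] open 0.01206438803079395 [-0.07  0.8  -1.13] q [-0.03  0.18  1.83  0.    1.13  0.12]
share shift [0.712 0.001 0.016] turn 0.0043
```

View pics/p6.png

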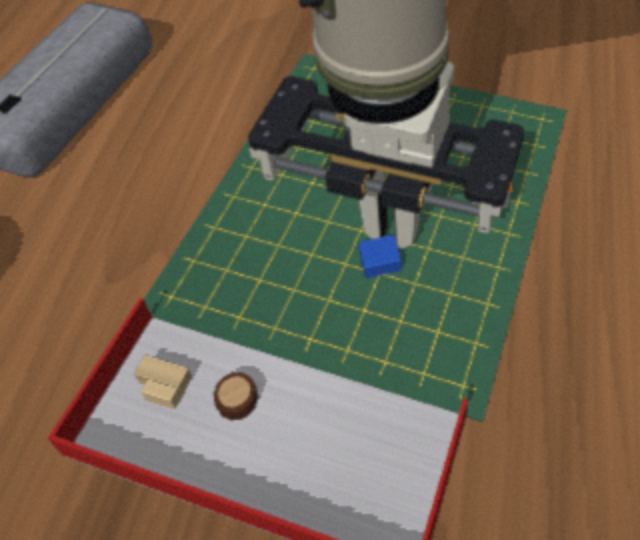

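The blue block (380,256) sits square against the fingertips, and the disc and ply are at rest in the tray. I'll finish this push, then retreat upward.

Request:
{"method": "jog_arm", "body": {"rows": [[[0.1,0,0.01],[0,0,0]],[[0.2,0,0.01],[0,0,0]],[[0.3,0,0.01],[0,0,0]],[[0.4,0,0.01],[0,0,0]],[[0.5,0,0.01],[0,0,0]]]}}

```text
t: 10.25
tool_pos: [0.5581, 0.1337, 0.0088]
orientation: [2.383, 2.045, 0.004]
force: [0.2, 0.1, -0.4]
opening: 0.0119
gripper_force: 0.1
```

Request:
{"method": "jog_arm", "body": {"rows": [[[0.08,0,0],[0,0,0]],[[0.14,0,0],[0,0,0]],[[0.18,0,0],[0,0,0]],[[0.18,0,0],[0,0,0]],[[0.18,0,0],[0,0,0]]]}}

```text
t: 10.75
tool_pos: [0.5624, 0.1668, 0.007]
orientation: [2.385, 2.045, -0.001]
force: [1.1, 0.3, -0.7]
opening: 0.012
gripper_force: 0.0
```

Request:
{"method": "jog_arm", "body": {"rows": [[[-0.05,0,0],[0,0,0]],[[-0.1,0,-0.2],[0,0,0]],[[-0.2,0,-0.4],[0,0,0]],[[-0.4,0,-0.6],[0,0,0]],[[-0.6,0,-0.6],[0,0,0]]]}}

```text
t: 11.25
tool_pos: [0.5471, 0.0471, 0.1329]
orientation: [2.38, 2.042, 0.011]
force: [1.9, -0.6, 0.1]
opening: 0.0125
gripper_force: 0.0
```

Request:
{"method": "jog_arm", "body": {"rows": [[[-0.2,0,0],[0,0,0]],[[-0.2,0,0],[0,0,0]],[[-0.2,0,0],[0,0,0]],[[-0.2,0,0],[0,0,0]],[[-0.2,0,0],[0,0,0]]]}}

```text
t: 11.75
tool_pos: [0.538, 0.0097, 0.1267]
orientation: [-2.384, -2.046, 0.0]
force: [-0.6, -1.1, -0.6]
opening: 0.0122
gripper_force: 0.0
```

Run:
```python
from h import *
tool()
import pickle
c=cam('side'); pickle.dump(c,open('c1.pkl','wb')); s=cv2.cvtColor(c['frame'],cv2.COLOR_RGB2BGR)[150:420,80:400]
cv2.imwrite('pics/p7.png',cv2.resize(s,None,fx=2,fy=2))
```

```text
t 11.75 tcp [0.538  0.0097 0.1267] mat [-0.0295  0.0138] yaw err 0.0068 tilt [-0.001  0.    -1.   ] open 0.01215255394795698 [-0.55 -1.13 -0.57] q [-0.08  0.03  1.77  0.    1.35  0.07]
```

View pics/p7.png

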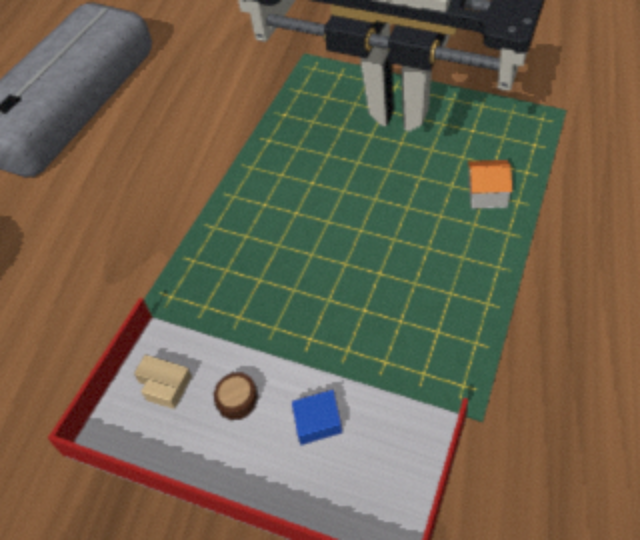

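The ply (163,380), disc (236,395) and blue block (317,416) all lie inside the tray. The house is still at (491,184). I'll check the numbers and hand in if they pass.

Run:
```python
from h import *
import pickle
c=pickle.load(open('c1.pkl','rb')); ok=True
for n,u,v,z in [('ply',163,378,.017),('disc',236,392,.016),('blue',317,412,.018)]:
    p=m(ray(c,80+u/2,150+v/2,z))-[0,.215]; print(n,'tray',p.round(4)); ok&=bool(-.036<p[1]<.05 and abs(p[0])<.12)
if ok: print(robot.close_job())
```

```text
ply tray [ 0.0856 -0.0101]
disc tray [ 0.0314 -0.0166]
blue tray [-0.0292 -0.0195]
the job is handed in; nothing more can be done
None
```

All three offcuts were swept into the scrap tray, each centre about 35 to 45 mm past its open edge. The house still stands where it was, the arm never went near the tape or glue, and I handed the job in at about 12 s.

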